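Close the paint tub and snap its four lid tabs

TASK

Put the craft tub away properly: lift the loose lid by its handle and set it down (do not drop it) fully home and level on the grey tub of paints, then press down the four orange snap tabs around its rim, one after another, until every one has snapped flat. Leave the wood block, paint jar and mixing tray where they are, and leave the closed tub standing free.

Things in the scene. Friction and masses are not known exactly. Their poses are not given: they have to be found in the camera images.
- tub: grey rectangular craft storage tub, open on top, holding a few paint tubes: 140 mm (own x) by 180 mm (own y), 90 mm high, walls 5 mm thick, so the mouth is 130 x 170 mm. Fixed to the bench (cannot be moved), standing on it; a dark catch rib juts 7 mm out under the rim mid each side. Origin: centre of its underside; z up.
- lid: loose light-grey lid of the tub, 0.3 kg, lying right way up on the bench; flange 146 (own x) x 186 (own y) mm, its top 16 mm up. Origin: centre of its underside, z up. An orange snap tab sits mid each edge. Seated fully home, its origin is on the tub's axis, 80 mm above the tub's origin, x and y parallel to the tub's; half a turn round fits as well.
- lid_plug (a point): point at the lid's origin, centre of the plug that goes into the tub's mouth: lowest 3 mm 116 (lid x) x 156 (lid y) mm, next 3 mm 122 x 162 mm, top 4 mm 126 x 166 mm (2 mm play each side); the flange above it (10 to 16 mm over this point) lands on the tub's walls.
- lid_handle (a point): middle of the black upright rib handle on the lid's centre, 42 mm above the lid's origin. The rib is 18 mm thick (lid x), 80 mm long (lid y) and stands from 16 to 56 mm above the lid's origin. Grip it across its thickness from above.
- tab_near (a joint): angle (rad) of the orange snap tab mid the lid's -x edge: 0 flat, engaged; 0.48 sprung up. Plate 40 mm long, 46 wide, 5 thick, hinged 31 mm inboard of the edge, outer end rising, with a springy barbed lip turned down there, which snaps under the tub's rib when pressed flat (up to about 14 N) and then stays; not pressed right flat it springs up or hangs at 0.1 to 0.2, half caught.
- tab_near_press (a point): where to press the tab on the lid's -x edge straight down: on its upper face, 28 mm from the hinge, above the tub's wall; moves with the tab. Tab flat: 21.5 mm above the lid's origin (101.5 mm above the tub's when the lid is seated), 3 mm inside the lid's edge; tab up: about 13 mm higher.
- tab_far (a joint): angle (rad) of the orange snap tab mid the lid's +x edge: 0 flat, engaged; 0.48 sprung up. Plate 40 mm long, 46 wide, 5 thick, hinged 31 mm inboard of the edge, outer end rising, with a springy barbed lip turned down there, which snaps under the tub's rib when pressed flat (up to about 14 N) and then stays; not pressed right flat it springs up or hangs at 0.1 to 0.2, half caught.
- tab_far_press (a point): where to press the tab on the lid's +x edge straight down: on its upper face, 28 mm from the hinge, above the tub's wall; moves with the tab. Tab flat: 21.5 mm above the lid's origin (101.5 mm above the tub's when the lid is seated), 3 mm inside the lid's edge; tab up: about 13 mm higher.
- tab_left (a joint): angle (rad) of the orange snap tab mid the lid's +y edge: 0 flat, engaged; 0.48 sprung up. Plate 40 mm long, 46 wide, 5 thick, hinged 31 mm inboard of the edge, outer end rising, with a springy barbed lip turned down there, which snaps under the tub's rib when pressed flat (up to about 14 N) and then stays; not pressed right flat it springs up or hangs at 0.1 to 0.2, half caught.
- tab_left_press (a point): where to press the tab on the lid's +y edge straight down: on its upper face, 28 mm from the hinge, above the tub's wall; moves with the tab. Tab flat: 21.5 mm above the lid's origin (101.5 mm above the tub's when the lid is seated), 3 mm inside the lid's edge; tab up: about 13 mm higher.
- tab_right (a joint): angle (rad) of the orange snap tab mid the lid's -y edge: 0 flat, engaged; 0.48 sprung up. Plate 40 mm long, 46 wide, 5 thick, hinged 31 mm inboard of the edge, outer end rising, with a springy barbed lip turned down there, which snaps under the tub's rib when pressed flat (up to about 14 N) and then stays; not pressed right flat it springs up or hangs at 0.1 to 0.2, half caught.
- tab_right_press (a point): where to press the tab on the lid's -y edge straight down: on its upper face, 28 mm from the hinge, above the tub's wall; moves with the tab. Tab flat: 21.5 mm above the lid's origin (101.5 mm above the tub's when the lid is seated), 3 mm inside the lid's edge; tab up: about 13 mm higher.
- offcut: bystander: loose block of pale wood, 70 x 110 x 45 mm; origin at the centre of its underside
- paint_jar: bystander: yellow paint jar with white cap, 60 mm across, 65 mm high; origin at the centre of its underside
- mixing_tray: bystander: white paint mixing tray with four wells, 70 x 160 mm, 18 mm high; origin at the centre of its underside
Things that resemble listed ones, but are neither listed nor needed, are in the scene too. What is shaped like the lid but red is not meant. Of the things that look like the tub, the smaller one is meant.

How it is judged:
On the way, in this order (a step that is already met when the one before it is completed fails the run):
1. the lid is seated on the tub, level and let go, with at least one tab still up (horizontal distance between lid and tub below 0.008 m and angle between the x axis of lid and the x axis of tub, either way round below 0.08 rad and z of lid in the frame of tub between 0.076 and 0.083 m and angle between lid's own z axis and vertical below 0.04 rad and contact force between the fingers and lid below 0.3 N), for 0.2 s.
2. all four tabs have snapped flat with the lid seated (value of joint each of tab_near, tab_far, tab_left, tab_right below 0.1 rad and horizontal distance between lid and tub below 0.008 m and angle between the x axis of lid and the x axis of tub, either way round below 0.08 rad and z of lid in the frame of tub between 0.076 and 0.083 m and angle between lid's own z axis and vertical below 0.04 rad), for 0.2 s.
At the end, for the whole second after the job is handed in: The lid rests on the tub, fully home (its origin 76 to 83 mm above the tub's), centred within 8 mm, square within 0.08 rad (either way round), level within 0.04 rad and still; all four tabs read under 0.1 rad (snapped); the bystanders are within 30 mm of where they were (all of step 2 and linear speed of lid below 0.02 m/s and distance of each of offcut, paint_jar, mixing_tray from where it was at the start of the episode below 0.03 m); the robot touches nothing.
It fails at once if the wood block, paint jar or mixing tray is moved more than 30 mm (distance of any of offcut, paint_jar, mixing_tray from where it was at the start of the episode above 0.03 m).
It fails at once if the lid is dropped: it falls free, untouched by the robot, faster than 0.45 m/s (a fall of more than about 10 mm) while well above the bench and still more than 5 mm above its seat on the tub (contact force between each of the arm, the fingers and lid below 0.01 N and linear speed of lid above 0.45 m/s and height (world z) of lid above 0.085 m).
It also fails if it takes over 54 s, if anything falls off the work surface, if the arm or the gripper's body presses on something with over 40 N, if the wrist force passes 120 N, or if a joint passes its speed limit or range.

ROBOT

A 6-joint arm with a two-finger parallel gripper is mounted at the origin on the work surface. World frame = base frame: x ahead of the robot, y to its left, z up, the work surface at z = 0. Lengths are in m, angles in rad, forces in N, time in s.
With the tool pointing down it reaches from about 0.25 to 0.725 m from the base axis. Payload 4 kg.
Tool frame: the origin (TCP) lies midway between the tips of the shut fingers; the grasp point (between the pads) lies bot.pinch_z behind it (bot.pinch_z is the distance from the TCP to the grasp point, in m); z points along the fingers, y is the direction in which the jaws open and shut (so a half turn about z gives the same grasp; the last joint's range is limited). The gripper opens to 85 mm and grips with 20 to 120 N. Pads are 22 mm wide; open, the fingers measure 114 mm over their backs; the gripper's body (76 mm by 85 mm) begins 54 mm behind the grasp point. The pads swing forward as they close: fully open they stand 13 mm farther back than shut.
Start: joints at [-1.128, 0.241, 0.005, 1.335, 0, 1.571], TCP at [0.214, -0.452, 0.231] pointing down, gripper open.
Joint ranges: [-2.72, 2.72], [-1.05, 1.87], [-1.09, 1.28], [-1.99, 2.15], [-1.42, 1.44], [-3.14, 3.14]. Speed limits (rad/s): [2.79, 2.79, 3.14, 3.14, 3.14, 3.14].

INTERFACE

Orientations are given as a unit quaternion [x, y, z, w].
In Python, from workcell import bot gives the robot as it stands. The module is installed in compiled form; this text tells all that it offers.
- The arm moves only by the tool move_arm, never from a script. Its argument "series" is a list that holds one entry, the list of rows, each a list of 7 numbers: the shift along the world's x, y, z in cm, then the turn, a rotation vector about the world's x, y, z in degrees, then the opening, from 0 (shut) to 1 (fully open). A call has exactly 5 rows; each row shifts and turns the pose as measured when the row begins; what a row does not reach is not made up. A row lasts 1/10 s, in which the tool goes at most 50 mm and 8.59 degrees, less where a joint would pass 70% of its speed; a pose out of reach is approached as far as the arm can. A call with a gripper value outside its range is refused whole. The fingers move at their own pace and stop on an object; the grip force is fixed at half the most. Time passes only in rows, so rows that do not move let the fingers close, or fill a call up. It gives the time, the measured TCP pose, the force and the opening at its end, in the units of the state.
- bot.get_obs(): the state, without advancing time (a new reading comes with each control period).
- bot.camera(name): name is "side" or "top" or "wrist"; returns (picture, depth): 420x560x3 uint8, red, green, blue; 420x560 float32, m along the optical axis (not along the pixel's ray), 0 where there is no reading.
- bot.camera_info(name): a dict with "vfov" (degrees; the focal length in pixels is half the picture's height over the tangent of half this angle, whatever the lens; pixels are square), "cx", "cy" (the principal point, pixels), "k1" (the pictures are not rectified: a ray, as slopes to the right and down, at radius r is drawn at 1 + k1 r^2 times it, then the intrinsics apply), "cam_to_world" (4x4, takes a point from camera to world coordinates); the wrist camera has in their place "tool_from_camera" (4x4, takes a point from camera to tool coordinates, whose origin is the TCP and whose axes are the flange's). Camera axes: x right, y down, z forward; pixel columns grow to the right and rows downward; lengths in m; the calibration is good to about 2 mm. A picture is of the moment at which its call begins: read the wrist's pose just before it. camera_info takes no time and is no camera call.
- bot.job_done(): hands the job in, once; it reports no verdict.
Trained networks look in the newest picture that a camera, given by its name, has taken for a name from the list of things; names that differ only in an ending like _2 or _b are one class to them, and where a whole thing is asked for, a point or a joint stands for the part that bears it (a point fixed in the world has none). Each returns a list of dicts, best first, with "confidence" (0 to 1); they miss things now and then, are a little off and sometimes report something else, mostly with a low value. They report only what shows in the picture. A call takes as long as a camera call. They do not tell look-alikes from the thing itself.
- bot.find_in(camera, target): "at" ([x, y, z] in m, in world coordinates, good to about 4 mm: the middle of the surface that is visible of it).
The state is a dict: "clock": time; "joint_pos": joint angles; "joint_vel": joint speeds; "tau": joint torques, N m; "eef_pos": TCP position; "tool_rot": TCP orientation; "ft_force": force on the tool from outside, world axes, zero at the start; "ft_torque": the same for the moment, N m; "grip_width": finger opening in m.
Only numpy, scipy, OpenCV 4.12 (cv2) and the standard library are available. Lean on these libraries where they do the work, as an engineer would, in place of code of your own. Each camera call takes 0.05 s, during which the arm holds its last target.

## Working session

There is one attempt and no reset: what is moved stays moved. The work goes in short steps, Python scripts to look and compute and a tool call to move; the robot and the scene stay as the last step left them, time stands still between calls to the robot, and variables do not carry over. Pictures are saved under pics/ and viewed, and the job is handed in when it is done.

Besides the shell and the picture viewer there is one more tool, called by a JSON object that holds its "fn" and its "kwargs". move_arm: Moves the arm, as the interface text tells. Its arguments: {"type":"object","properties":{"series":{"type":"array","items":{"type":"array","items":{"type":"array","items":{"type":"number"}}}}},"required":["series"]}

```bash
mkdir -p pics; python3 - <<'E'
from workcell import bot
import cv2,pickle
o=bot.get_obs();print(o, bot.pinch_z)
for n in ["top","side"]:
    p,d=bot.camera(n);i=bot.camera_info(n);pickle.dump((p,d,i,o),open(f"{n}0.pkl","wb"));cv2.imwrite(f"pics/{n}0.png",p[:,:,::-1]);print(n,i)
    for t in ["lid","tub","offcut","paint_jar","mixing_tray","lid_handle"] if n=="top" else ["lid","tub"]:
        print(t,[(x["confidence"],x["at"]) for x in bot.find_in(n,t)])
print(bot.camera_info("wrist"),bot.get_obs()["clock"])
E
```

```text
{'clock': 0.0, 'joint_pos': array([-1.12798150e+00,  2.41429548e-01,  3.70055743e-03,  1.33525467e+00,
        5.65386790e-06,  1.57078641e+00]), 'joint_vel': array([-0.00180195, -0.00051051, -0.00070337,  0.0003705 ,  0.00038249,
        0.00032906]), 'tau': array([ 6.66178712e-04, -3.72318113e+01,  2.52406561e+01,  1.70516007e-02,
        1.01608414e-04,  4.74251294e-06]), 'eef_pos': array([ 0.21395828, -0.45117176,  0.23039571]), 'tool_rot': array([ 9.75587673e-01,  2.19607596e-01, -2.37408967e-04, -1.06759071e-03]), 'ft_force': array([0.153684  , 0.41695156, 0.49835517]), 'ft_torque': array([-0.00854515, -0.02031807,  0.03467667]), 'grip_width': 0.08521762583804673} 0.0187
top {'vfov': 44.3675103644603, 'cx': 278.26279139806235, 'cy': 211.08240909419675, 'k1': 0.01911255399107752, 'cam_to_world': array([[-1.28117205e-02, -9.95337575e-01,  9.55979641e-02,
         3.66497446e-01],
       [-9.99917531e-01,  1.26680288e-02, -2.10986634e-03,
         1.27419316e-02],
       [ 8.88991484e-04, -9.56171113e-02, -9.95417791e-01,
         1.52729023e+00],
       [ 0.00000000e+00,  0.00000
[... 774 characters left out ...]
        ,  0.        ,  0.        ,  1.        ]])}
lid [(0.81, [0.2903, 0.2239, 0.0177]), (0.6, [0.5483, 0.1817, 0.0166])]
tub [(0.9, [0.2276, -0.3287, 0.0665]), (0.76, [0.537, -0.2161, 0.0458]), (0.2, [0.511, 0.2545, 0.0287])]
{'vfov': 58.80294860562175, 'cx': 270.9798730957501, 'cy': 207.52074434959943, 'k1': -0.0358928570922395, 'tool_from_camera': array([[ 2.69919406e-04, -9.59965346e-01, -2.80118658e-01,
         7.31596908e-02],
       [ 9.99999784e-01,  9.11851088e-05,  6.51098375e-04,
         8.96153691e-04],
       [-5.99489227e-04, -2.80118773e-01,  9.59965163e-01,
        -1.43449113e-01],
       [ 0.00000000e+00,  0.00000000e+00,  0.00000000e+00,
         1.00000000e+00]])} 0.5
```

View pics/top0.png

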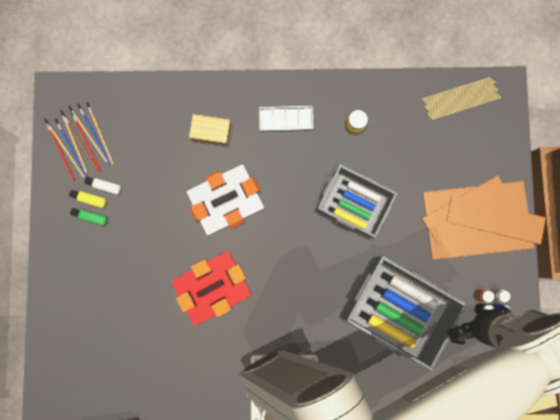

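View pics/side0.png

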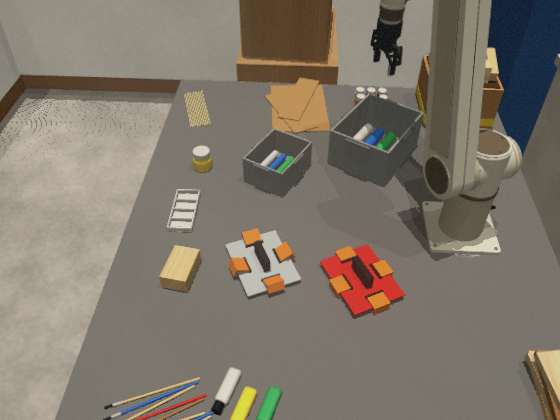

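Top view: the grey lid is at (225,199) and the red look-alike at (212,288). The smaller tub is at (357,201) and the larger one at (405,312). So the targets are the light-grey lid and the tub at (357,201). Next I'll measure both and view an enlarged crop.

```bash
cat > h.py <<'E'
import numpy as np,cv2,pickle
from scipy.spatial.transform import Rotation as R
def KD(i):
    f=210/np.tan(np.radians(i["vfov"])/2)
    return np.array([[f,0,i["cx"]],[0,f,i["cy"]],[0,0,1]]),np.array([i["k1"],0,0,0,0])
def cloud(d,i,T=None):
    K,D=KD(i);T=i["cam_to_world"] if T is None else T
    v,u=np.mgrid[0:420,0:560]
    s=cv2.undistortPoints(np.stack([u.ravel(),v.ravel()],1).astype(float)[:,None],K,D)[:,0]
    c=np.c_[s,np.ones(len(s))]*d.ravel()[:,None]
    w=c@T[:3,:3].T+T[:3,3]; w[d.ravel()==0]=np.nan
    return w.reshape(420,560,3)
def planez(px,i,z,T=None):
    K,D=KD(i);T=i["cam_to_world"] if T is None else T
    s=cv2.undistortPoints(np.array(px,float).reshape(-1,1,2),K,D)[:,0]
    r=np.c_[s,np.ones(len(s))]@T[:3,:3].T
    return T[:3,3]+r*((z-T[2,3])/r[:,2])[:,None]
def rect(xy):
    (c,s,a)=cv2.minAreaRect((xy*1000).astype(np.float32)); return np.round(c,1),np.round(s,1),round(a,2)
E
python3 - <<'E'
from h import *
for n in ["top","side"]:
    p,d,i,o=pickle.load(open(f"{n}0.pkl","rb"));w=cloud(d,i)
    W=w.reshape(-1,3);C=p.reshape(-1,3).astype(int)
    x,y,z=W.T
    hsv=cv2.cvtColor(p,cv2.COLOR_RGB2HSV).reshape(-1,3)
    # table check
    m=(abs(x-.4)<.03)&(abs(y)<.05);print(n,"table z",np.nanmedian(z[m]))
    near=(np.hypot(x-.549,y-.175)<.13)
    fl=near&(z>.008)&(z<.024)&(hsv[:,1]<60)&(hsv[:,2]>120)&((x<.66))
    print("flange n",fl.sum(),"z",np.median(z[fl]),rect(W[fl,:2]))
    hd=near&(z>.045)&(hsv[:,2]<90);print("handle",hd.sum(),np.median(z[hd]) if hd.any() else 0,W[hd].mean(0) if hd.any() else 0, rect(W[hd,:2]) if hd.sum()>4 else 0)
    og=near&(hsv[:,1]>150);print("orange",og.sum(),W[og].mean(0))
    tr=(np.hypot(x-.537,y+.216)<.15)&(z>.083)&(z<.1);print("rim",tr.sum(),np.median(z[tr]),rect(W[tr,:2]))
    if n=="top":
        for nm,c in [("jar",(358,121)),("tray",(286,118)),("offcut",(210,128))]: print(nm,w[c[1],c[0]])
p=cv2.imread("pics/top0.png")
a=cv2.resize(p[150:250,170:280],None,fx=3.6,fy=3.6,interpolation=2);b=cv2.resize(p[150:250,305:415],None,fx=3.6,fy=3.6,interpolation=2)
cv2.imwrite("pics/crop0.png",np.hstack([a,b]))
E
```

```text
top table z -0.000797045534380203
flange n 2127 z 0.015214206721272605 (array([540.7, 168.3]), array([229.6, 211.8]), 32.92)
handle 122 0.054650900630814014 [0.5462061  0.16601396 0.05475717] (array([546.3, 165.5]), array([14.4, 70.9]), 25.98)
orange 766 [0.54738783 0.16629584 0.03025038]
rim 569 0.08808185322379458 (array([ 530.7, -213.1]), array([192.3, 154. ]), 62.35)
jar [ 0.76525213 -0.22420995  0.06874988]
tray [ 0.79294053 -0.01733778  0.01154528]
offcut [0.7564995  0.20684784 0.04416089]
side table z 0.0006605960679950673
flange n 1939 z 0.016377112534345484 (array([531.2, 161.8]), array([184.8, 193.4]), 25.17)
handle 186 0.05567599833882053 [0.54704937 0.1771219  0.05504743] (array([548.2, 173.2]), array([18.4, 78.6]), 25.13)
orange 924 [0.54767136 0.18013335 0.03081997]
rim 509 0.08841842424587965 (array([ 532. , -208.8]), array([201.9, 153.7]), 66.45)
```

View pics/crop0.png

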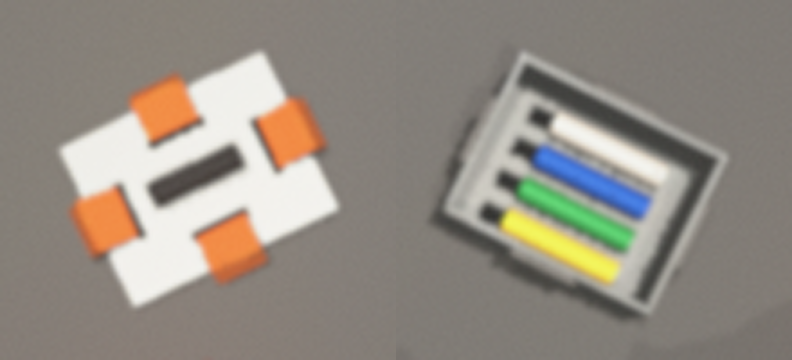

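The crop confirms the light-grey lid with black handle, and the smaller tub. I'm moving the wrist camera over the tub for a finer fix.

{"fn": "move_arm", "kwargs": {"series": [[[3.5,2.7,2.0,0,0,8,1],[3.8,2.9,1.0,0,0,8,1],[4,2.9,0.5,0,0,8,1],[4,2.9,0.5,0,0,8,1],[4,2.9,0.5,0,0,5,1]]]}}

```text
clock: 1.0
eef_pos: [0.4063, -0.3087, 0.2771]
tool_rot: [0.853, 0.522, -0.001, 0.001]
ft_force: [0.8, -1.8, -0.0]
grip_width: 0.0852
```

{"fn": "move_arm", "kwargs": {"series": [[[4,3,0.5,0,0,0,1],[4,3,0,0,0,0,1],[4,3,0,0,0,0,1],[1,1,0,0,0,0,1],[0,0,0,0,0,0,1]]]}}

```text
clock: 1.5
eef_pos: [0.5407, -0.2035, 0.2825]
tool_rot: [0.85, 0.526, 0.0, 0.002]
ft_force: [-0.7, -0.8, -0.1]
grip_width: 0.0855
```

```bash
cat > wr.py <<'E'
from workcell import bot
from h import *
def snap(tag):
    o=bot.get_obs();p,d=bot.camera("wrist");i=bot.camera_info("wrist")
    T=np.eye(4);T[:3,:3]=R.from_quat(o["tool_rot"]).as_matrix();T[:3,3]=o["eef_pos"];T=T@i["tool_from_camera"]
    pickle.dump((p,d,i,T,o),open(tag+".pkl","wb"));cv2.imwrite(f"pics/{tag}.png",p[:,:,::-1])
    return p,d,i,T,o
E
python3 - <<'E'
from wr import *
p,d,i,T,o=snap("w1");print(o["clock"],o["eef_pos"],R.from_quat(o["tool_rot"]).as_matrix())
w=cloud(d,i,T).reshape(-1,3);x,y,z=w.T
m=(np.hypot(x-.533,y+.212)<.14)&(z>.08)&(z<.1);print(m.sum(),np.median(z[m]),rect(w[m,:2]))
t=(abs(z)<.02);print("table",np.median(z[t]))
E
```

```text
1.5 [ 0.54065079 -0.20348089  0.28251251] [[ 0.44561129  0.89522192  0.0028791 ]
 [ 0.89522446 -0.44560101 -0.00359201]
 [-0.00193272  0.00417808 -0.9999894 ]]
6262 0.08978662567080795 (array([ 534.2, -211.4]), array([193.5, 153.4]), 62.22)
table 0.001012805287289975
```

View pics/w1.png

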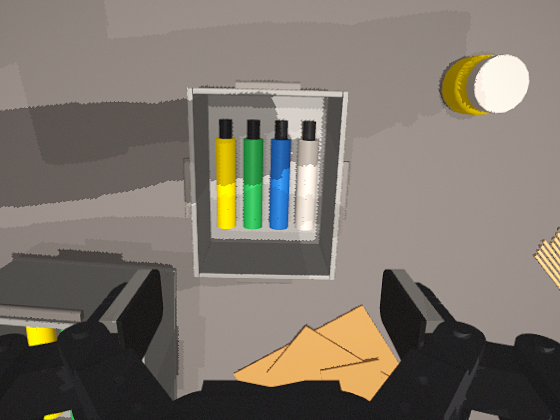

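The wrist view shows the tub squarely, with rim corners at about (188,90), (347,93), (333,277) and (195,275). I'll refine the fit using rim-only points.

```bash
python3 - <<'E'
from h import *
p,d,i,T,o=pickle.load(open("w1.pkl","rb"))
c=planez([(188,90),(347,93),(333,277),(195,275)],i,.09,T)[:,:2];print(c*1000,c.mean(0),[np.linalg.norm(c[k]-c[k-1]) for k in range(4)])
w=cloud(d,i,T).reshape(-1,3);x,y,z=w.T
m=(np.hypot(x-.534,y+.211)<.14)&(z>.08)&(z<.1);P=w[m]
a=np.radians(62.22);e=np.array([np.cos(a),np.sin(a)]);f=np.array([-e[1],e[0]])
q=P[:,:2]-[.5342,-.2114];L=q@e;S=q@f
# z profile: rim vs rib
for zz in (.086,.088,.089): 
    k=P[:,2]>zz;print(zz,k.sum(),rect(P[k,:2]))
# wall outer edges away from ribs
for nm,U,V in(("long",L,S),("short",S,L)):
    k=abs(V)>.045
    print(nm,np.percentile(U[k],[.2,1,99,99.8])*1000)
# edge-fitting angle: line fits to walls
for nm,U,V,h in(("long",L,S,.0875),("short",S,L,.0675)):
    for s in(-1,1):
        k=(abs(U-s*h)<.004)&(P[:,2]>.0865);g=np.polyfit(V[k],U[k],1);print(nm,s,k.sum(),g)
E
```

```text
[[ 514.57306724 -101.801143  ]
 [ 636.52727102 -165.26603232]
 [ 554.71816931 -320.75838   ]
 [ 432.84265376 -257.30368456]] [ 0.53466529 -0.21128231] [np.float64(0.17567270966431883), np.float64(0.13747952573244632), np.float64(0.17570031106542833), np.float64(0.13740502051893486)]
0.086 5455 (array([ 534.3, -211.4]), array([193.4, 152.9]), 62.16)
0.088 4299 (array([ 534.6, -210.9]), array([191.7, 151.3]), 62.78)
0.089 3644 (array([ 534.9, -210.7]), array([190.1, 148.8]), 61.45)
long [-89.66915665 -88.79267777  89.221874    89.75079177]
short [-69.67620738 -69.244484    69.0802531   69.5016157 ]
long -1 882 [-0.00017101 -0.0866431 ]
long 1 1022 [-0.00289038  0.08791127]
short -1 1228 [ 0.00014783 -0.06708485]
short 1 1257 [0.00154778 0.06694169]
```

{"fn": "move_arm", "kwargs": {"series": [[[0,4.9,0,0,0,8,1],[0,4.9,0,0,0,8,1],[0,4.9,0,0,0,8,1],[0,4.9,0,0,0,8,1],[0,4.9,0,0,0,8,1]]]}}

```text
clock: 2.05
eef_pos: [0.5341, 0.0323, 0.282]
tool_rot: [0.619, 0.785, -0.001, 0.004]
ft_force: [-0.3, 0.6, 0.7]
grip_width: 0.0856
```

{"fn": "move_arm", "kwargs": {"series": [[[0,4.9,0,0,0,8,1],[0,4.9,0,0,0,4,1],[0,4.5,0,0,0,0,1],[0,0,0,0,0,0,1],[0,0,0,0,0,0,1]]]}}

```text
clock: 2.55
eef_pos: [0.5307, 0.1755, 0.2836]
tool_rot: [0.531, 0.847, -0.001, 0.005]
ft_force: [-0.3, 0.4, -0.4]
grip_width: 0.0853
```

```bash
python3 - <<'E'
from wr import *
p,d,i,T,o=snap("w2");print(o["clock"],o["eef_pos"],o["joint_pos"],R.from_quat(o["tool_rot"]).as_matrix())
w=cloud(d,i,T).reshape(-1,3);x,y,z=w.T
hsv=cv2.cvtColor(p,cv2.COLOR_RGB2HSV).reshape(-1,3)
n=np.hypot(x-.547,y-.17)<.13
h=n&(z>.052)&(z<.062)&(hsv[:,2]<110);print("handle",h.sum(),np.median(z[h]),rect(w[h,:2]))
f=n&(z>.01)&(z<.022)&(hsv[:,1]<40)&(hsv[:,2]>150);print("flange",f.sum(),np.median(z[f]),rect(w[f,:2]))
E
```

```text
2.55 [0.53067742 0.17545821 0.28362708] [ 0.32389987  0.34360742  0.28062386  1.50383213 -0.00844153  1.44324573] [[-0.43622734  0.8998133   0.00646012]
 [ 0.89979268  0.4362657  -0.00673564]
 [-0.00887915  0.0028745  -0.99995645]]
handle 1292 0.056665987474889545 (array([550.3, 169.1]), array([18. , 78.5]), 25.11)
flange 13803 0.016852406754552574 (array([551.2, 168.8]), array([145.3, 185.6]), 25.19)
```

View pics/w2.png

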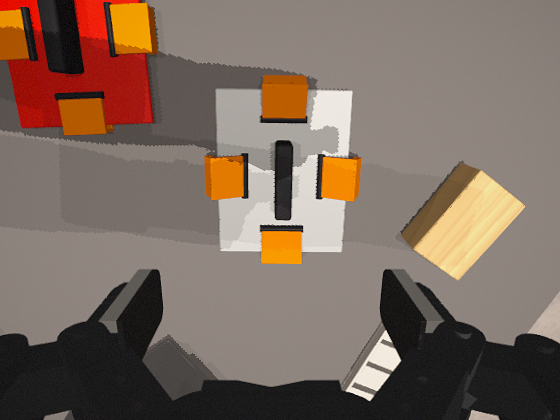

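The wrist view shows the lid centred at about (283,178) px. In the world it is at (551,169) mm with lid x at 25.15°, and the flange measures 145x186 as specified. The tub is at (534.4,-211.3) mm with x at -27.8°. I'm descending with the jaws partly open so they clear the tabs.

{"fn": "move_arm", "kwargs": {"series": [[[1,-0.3,-3,0.4,0.4,-0.7,0.5],[1,-0.3,-4.5,0,0,0,0.5],[0,0,-4.5,0,0,0,0.5],[0,0,-4,0,0,0,0.5],[0,0,0,0,0,0,0.5]]]}}

```text
clock: 3.1
eef_pos: [0.5527, 0.1559, 0.1235]
tool_rot: [0.544, 0.839, 0.003, 0.003]
ft_force: [-1.2, -0.3, -0.9]
grip_width: 0.0424
```

```bash
cat > st.py <<'E'
from workcell import bot
import numpy as np
from scipy.spatial.transform import Rotation as R
o=bot.get_obs();M=R.from_quat(o["tool_rot"]).as_matrix()
print("t",o["clock"],"tcp mm",np.round(o["eef_pos"]*1000,1),"yaw_y",np.degrees(np.arctan2(M[1,1],M[0,1])).round(2),"tilt z",M[:2,2].round(4),"F",o["ft_force"].round(1),"tq",o["ft_torque"].round(2),"w",round(o["grip_width"],4))
E
python3 st.py
```

```text
t 3.1 tcp mm [552.7 155.9 123.5] yaw_y 24.07 tilt z [0.0077 0.0012] F [-1.2 -0.3 -0.9] tq [-0.03  0.11  0.02] w 0.0424
```

{"fn": "move_arm", "kwargs": {"series": [[[-0.2,0.7,-0.5,0,0.4,1.0,0.5],[0,0.6,-1,0,0,0,0.5],[0,0,-1,0,0,0,0.5],[0,0,-1,0,0,0,0.5],[0,0,0,0,0,0,0.5]]]}}

```text
clock: 3.6
eef_pos: [0.5556, 0.1676, 0.0937]
tool_rot: [0.538, 0.843, 0.005, 0.004]
ft_force: [-0.8, -0.7, 0.4]
grip_width: 0.0427
```

```bash
python3 st.py
```

```text
t 3.6 tcp mm [555.6 167.6  93.7] yaw_y 24.84 tilt z [0.0113 0.0043] F [-0.8 -0.7  0.4] tq [-0.01  0.07  0.04] w 0.0427
```

{"fn": "move_arm", "kwargs": {"series": [[[-0.3,0.1,-1.5,0.1,0.5,0.3,0.5],[-0.2,0.1,-1.5,0.1,0.4,0,0.5],[-0.1,0,-1,0,0.2,0,0.5],[-0.1,0,0,0,0.2,0,0.5],[-0.1,0,0,0,0.2,0,0.5]]]}}

```text
clock: 4.1
eef_pos: [0.5469, 0.1704, 0.0504]
tool_rot: [0.536, 0.844, -0.001, -0.009]
ft_force: [-0.1, 0.1, -0.3]
grip_width: 0.0426
```

```bash
python3 st.py
```

```text
t 4.1 tcp mm [546.9 170.4  50.4] yaw_y 25.23 tilt z [-0.0165  0.0083] F [-0.1  0.1 -0.3] tq [-0.02 -0.04 -0.05] w 0.0426
```

{"fn": "move_arm", "kwargs": {"series": [[[0.3,-0.1,0,0.4,-0.8,0,0.5],[0,0,-0.8,0,0,0,0.5],[0,0,-0.8,0,0,0,0.5],[0,0,0,0,0,0,0.5],[0,0,0,0,0,0,0.5]]]}}

```text
clock: 4.6
eef_pos: [0.5509, 0.1693, 0.0339]
tool_rot: [0.536, 0.844, 0.007, -0.004]
ft_force: [0.4, 1.0, -0.8]
grip_width: 0.0424
```

```bash
python3 st.py
```

```text
t 4.6 tcp mm [550.9 169.3  33.9] yaw_y 25.21 tilt z [0.0003 0.0163] F [ 0.4  1.  -0.8] tq [-0.01  0.01 -0.03] w 0.0424
```

{"fn": "move_arm", "kwargs": {"series": [[[0,0,-0.8,-0.9,0,0,0.5],[0,0,0,0,0,0,0.5],[0,0,0,0,0,0,0.5],[0,0,0,0,0,0,0],[0,0,0,0,0,0,0]]]}}

```text
clock: 5.1
eef_pos: [0.5507, 0.1694, 0.0257]
tool_rot: [0.536, 0.844, -0.0, 0.0]
ft_force: [0.1, -0.1, -3.5]
grip_width: 0.0171
```

{"fn": "move_arm", "kwargs": {"series": [[[0,0,0,0,0,0,0],[0,0,0,0,0,0,0],[0,0,0,0,0,0,0],[0,0,0,0,0,0,0],[0,0,0,0,0,0,0]]]}}

```text
clock: 5.6
eef_pos: [0.5507, 0.1694, 0.0256]
tool_rot: [0.536, 0.844, -0.0, 0.0]
ft_force: [0.8, 0.3, -0.3]
grip_width: 0.0171
```

```bash
python3 st.py
```

```text
t 5.6 tcp mm [550.7 169.4  25.6] yaw_y 25.23 tilt z [ 0.0001 -0.0008] F [ 0.8  0.3 -0.3] tq [ 0.03  0.1  -0.02] w 0.0171
```

Gripped. Lifting.

{"fn": "move_arm", "kwargs": {"series": [[[0,0,1,0,0,0,0],[0,0,2,0,0,0,0],[0,0,3,0,0,0,0],[0,0,3,0,0,0,0],[0,0,3,0,0,0,0]]]}}

```text
clock: 6.1
eef_pos: [0.5419, 0.1666, 0.1413]
tool_rot: [0.536, 0.844, -0.009, -0.007]
ft_force: [-0.0, 0.3, -5.3]
grip_width: 0.0173
```

```bash
python3 st.py
```

```text
t 6.1 tcp mm [541.9 166.6 141.3] yaw_y 25.22 tilt z [-0.0217 -0.0077] F [-0.   0.3 -5.3] tq [ 0.06 -0.11 -0.06] w 0.0173
```

{"fn": "move_arm", "kwargs": {"series": [[[0,0,2,0.4,-1.2,0,0],[0,-2,2,0,0,-3,0],[0,-3.5,0.5,0,0,-5,0],[0,-3.5,0,0,0,-5,0],[0,-3.5,0,0,0,-5,0]]]}}

```text
clock: 6.6
eef_pos: [0.5422, 0.0433, 0.1941]
tool_rot: [0.662, 0.75, 0.003, 0.002]
ft_force: [0.9, -0.1, -5.9]
grip_width: 0.0172
```

{"fn": "move_arm", "kwargs": {"series": [[[0,-3.5,0,0,0,-5,0],[0,-3.5,0,0,0,-5,0],[0,-3.5,0,0,0,-5,0],[0,-3.5,0,0,0,-5,0],[0,-3.5,0,0,0,-5,0]]]}}

```text
clock: 7.1
eef_pos: [0.5378, -0.1381, 0.1939]
tool_rot: [0.814, 0.581, 0.0, 0.0]
ft_force: [-0.1, -0.1, -5.9]
grip_width: 0.0171
```

```bash
python3 st.py
```

```text
t 7.1 tcp mm [ 537.8 -138.1  193.9] yaw_y -18.9 tilt z [ 0.0012 -0.0001] F [-0.1 -0.1 -5.9] tq [-0.01 -0.02 -0.03] w 0.0171
```

{"fn": "move_arm", "kwargs": {"series": [[[-0.1,-3,0,0,0,-4,0],[-0.1,-2.5,0,0,0,-4,0],[-0.1,-1.2,0,0,0,-0.9,0],[0,0,0,0,0,0,0],[0,0,0,0,0,0,0]]]}}

```text
clock: 7.6
eef_pos: [0.5308, -0.2113, 0.1923]
tool_rot: [0.86, 0.511, -0.002, -0.002]
ft_force: [-0.5, 0.9, -4.8]
grip_width: 0.0168
```

```bash
python3 st.py
```

```text
t 7.6 tcp mm [ 530.8 -211.3  192.3] yaw_y -28.56 tilt z [-0.0052  0.0019] F [-0.5  0.9 -4.8] tq [ 0.06  0.01 -0.02] w 0.0168
```

{"fn": "move_arm", "kwargs": {"series": [[[0.35,0.05,-1,0,-0.3,0.7,0],[0,0,-2,0,0,0,0],[0,0,-1.5,0,0,0,0],[0,0,-0.8,0,0,0,0],[0,0,0,0,0,0,0]]]}}

```text
clock: 8.1
eef_pos: [0.5356, -0.2035, 0.1359]
tool_rot: [0.853, 0.522, 0.002, -0.002]
ft_force: [-0.4, -0.5, -4.6]
grip_width: 0.0174
```

```bash
python3 st.py; python3 - <<'E'
from wr import *
p,d=bot.camera("side");cv2.imwrite("pics/s2.png",cv2.resize(p[80:260,180:440,::-1],None,fx=3,fy=3))
snap("w3")
E
```

```text
t 8.1 tcp mm [ 535.6 -203.5  135.9] yaw_y -27.06 tilt z [0.0007 0.0048] F [-0.4 -0.5 -4.6] tq [-0.02  0.03 -0.03] w 0.0174
```

View pics/s2.png

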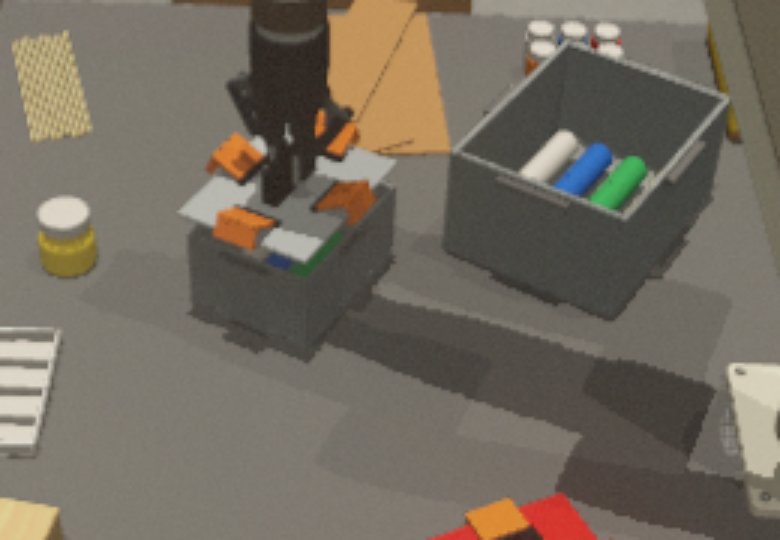

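View pics/w3.png

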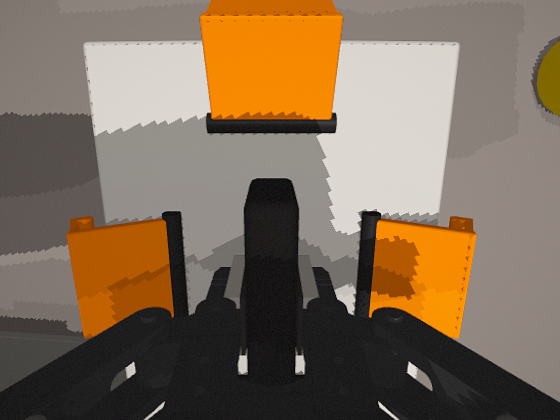

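The pictures show the lid level above the tub and still about 7 mm off in y. I'm measuring the lid's in-hand pose from w3.

```bash
python3 - <<'E'
from h import *
p,d,i,T,o=pickle.load(open("w3.pkl","rb"));t=o["eef_pos"]
w=cloud(d,i,T);print(w[60,120],w[60,420],w[150,130],w[200,400])
z=float(w[60,420,2])
c=planez([(84,43),(459,43),(105,222),(440,213)],i,z,T)[:,:2]
print(c*1000, np.linalg.norm(c[0]-c[1]))
for a,b in((0,1),(0,2),(1,3)): print(np.degrees(np.arctan2(*(c[b]-c[a])[::-1])))
e=(c[1]-c[0]);e/=np.linalg.norm(e);n=np.array([e[1],-e[0]])
ctr=(c[0]+c[1])/2
for s in(1,-1): print("lid centre est",(ctr+s*n*.093)*1000,"tcp",t*1000)
E
```

```text
[ 0.52531557 -0.10040719  0.12809201] [ 0.62808803 -0.15297035  0.12885086] [ 0.51012547 -0.13157077  0.12840161] [ 0.60069067 -0.20186071  0.12736923]
[[ 516.57724215  -88.96418706]
 [ 643.82844034 -153.91792701]
 [ 483.72472573 -152.68053628]
 [ 613.67911332 -214.50405551]] 0.14287006605321226
-27.041455312708518
-117.27589236160222
-116.4562031659242
lid centre est [ 537.92178138 -204.27409378] tcp [ 535.87594867 -203.53974275  136.5533481 ]
lid centre est [622.48390111 -38.60802029] tcp [ 535.87594867 -203.53974275  136.5533481 ]
```

{"fn": "move_arm", "kwargs": {"series": [[[-0.1,-0.4,0,-0.2,0,-0.7,0],[-0.1,-0.3,0,0,0,0,0],[0,0,0,0,0,0,0],[0,0,-0.8,0,0,0,0],[0,0,0,0,0,0,0]]]}}

```text
clock: 8.7
eef_pos: [0.5364, -0.2126, 0.1322]
tool_rot: [0.856, 0.516, 0.003, 0.003]
ft_force: [-1.2, 0.4, -5.1]
grip_width: 0.0171
```

```bash
python3 st.py
```

```text
t 8.7 tcp mm [ 536.4 -212.6  132.2] yaw_y -27.84 tilt z [ 0.0092 -0.0025] F [-1.2  0.4 -5.1] tq [0.03 0.15 0.07] w 0.0171
```

{"fn": "move_arm", "kwargs": {"series": [[[-0.3,0.2,0,0.1,0.5,0,0],[0,0,0,0,0,0,0],[0,0,0,0,0,0,0],[0,0,-0.5,0,0,0,0],[0,0,0,0,0,0,0]]]}}

```text
clock: 9.2
eef_pos: [0.533, -0.2104, 0.1266]
tool_rot: [0.856, 0.516, -0.0, 0.0]
ft_force: [-0.5, 0.3, -5.2]
grip_width: 0.0169
```

```bash
python3 st.py
```

```text
t 9.2 tcp mm [ 533.  -210.4  126.6] yaw_y -27.85 tilt z [-0.0005 -0.0004] F [-0.5  0.3 -5.2] tq [ 0.04  0.03 -0.05] w 0.0169
```

{"fn": "move_arm", "kwargs": {"series": [[[0,0,-0.5,0,0,0,0],[0,0,-0.4,0,0,0,0],[0,0,-0.4,0,0,0,0],[0,0,0,0,0,0,0],[0,0,0,0,0,0,0]]]}}

```text
clock: 9.7
eef_pos: [0.5328, -0.2103, 0.1118]
tool_rot: [0.856, 0.516, -0.001, -0.0]
ft_force: [-0.6, -1.0, -5.2]
grip_width: 0.017
```

```bash
python3 st.py
```

```text
t 9.7 tcp mm [ 532.8 -210.3  111.8] yaw_y -27.84 tilt z [-0.0013 -0.0001] F [-0.6 -1.  -5.2] tq [ 0.01 -0.01  0.04] w 0.017
```

{"fn": "move_arm", "kwargs": {"series": [[[0,0,-0.2,0,0,0,0],[0,0,-0.2,0,0,0,0],[0,0,0,0,0,0,0],[0,0,0,0,0,0,0],[0,0,0,0,0,0,0]]]}}

```text
clock: 10.2
eef_pos: [0.5331, -0.2104, 0.1079]
tool_rot: [0.856, 0.516, -0.0, 0.0]
ft_force: [0.3, -0.7, -4.9]
grip_width: 0.0172
```

```bash
python3 st.py
```

```text
t 10.2 tcp mm [ 533.1 -210.4  107.9] yaw_y -27.84 tilt z [-0.0006 -0.0004] F [ 0.3 -0.7 -4.9] tq [ 0.   -0.01  0.01] w 0.0172
```

{"fn": "move_arm", "kwargs": {"series": [[[0,0,-0.1,0,0,0,0],[0,0,-0.1,0,0,0,0],[0,0,-0.1,0,0,0,0],[0,0,0,0,0,0,0],[0,0,0,0,0,0,0]]]}}

```text
clock: 10.7
eef_pos: [0.5335, -0.2105, 0.1057]
tool_rot: [0.856, 0.516, 0.0, 0.001]
ft_force: [-0.2, -0.1, -4.1]
grip_width: 0.0172
```

```bash
python3 st.py
```

```text
t 10.7 tcp mm [ 533.5 -210.5  105.7] yaw_y -27.84 tilt z [ 0.0008 -0.0009] F [-0.2 -0.1 -4.1] tq [-0.04  0.07 -0.07] w 0.0172
```

{"fn": "move_arm", "kwargs": {"series": [[[0,0,-0.1,0,0,0,0],[0,0,-0.1,0,0,0,0],[0,0,0,0,0,0,0],[0,0,0,0,0,0,0],[0,0,0,0,0,0,0]]]}}

```text
clock: 11.2
eef_pos: [0.5336, -0.2106, 0.1056]
tool_rot: [0.856, 0.516, 0.001, 0.001]
ft_force: [-0.5, 1.1, 0.7]
grip_width: 0.0172
```

```bash
python3 st.py
```

```text
t 11.2 tcp mm [ 533.6 -210.6  105.6] yaw_y -27.84 tilt z [ 0.0022 -0.0015] F [-0.5  1.1  0.7] tq [ 0.19  0.56 -0.04] w 0.0172
```

The force step at the predicted height says the lid is seated. Releasing and rising.

{"fn": "move_arm", "kwargs": {"series": [[[0,0,0,0,0,0,0.5],[0,0,0,0,0,0,0.5],[0,0,0,0,0,0,0.5],[0,0,0,0,0,0,0.5],[0,0,0.3,0,0,0,0.5]]]}}

```text
clock: 11.7
eef_pos: [0.536, -0.2116, 0.1097]
tool_rot: [0.856, 0.516, 0.002, 0.003]
ft_force: [0.2, 0.3, -0.4]
grip_width: 0.043
```

{"fn": "move_arm", "kwargs": {"series": [[[0,0,2,0,0,0,0.5],[0,0,3,0,0,0,0.5],[0,0,3,0,0,0,0.5],[0,0,3,0,0,0,0.5],[0,0,2,0,0,0,0]]]}}

```text
clock: 12.2
eef_pos: [0.5331, -0.2104, 0.2413]
tool_rot: [0.856, 0.516, -0.0, 0.0]
ft_force: [0.1, -0.0, 0.1]
grip_width: 0.0294
```

```bash
python3 st.py; python3 - <<'E'
from wr import *
p,d,i,T,o=snap("w4")
w=cloud(d,i,T).reshape(-1,3);x,y,z=w.T
hsv=cv2.cvtColor(p,cv2.COLOR_RGB2HSV).reshape(-1,3)
n=np.hypot(x-.534,y+.211)<.13
f=n&(z>.09)&(z<.103)&(hsv[:,1]<60)&(hsv[:,2]>100);print("flange",f.sum(),np.median(z[f]),rect(w[f,:2]))
A=np.c_[w[f,:2],np.ones(f.sum())];print(np.linalg.lstsq(A,z[f],rcond=None)[0])
h=n&(z>.13)&(z<.142)&(hsv[:,2]<110);print("handle",h.sum(),np.median(z[h]),rect(w[h,:2]))
for nm,(u,v) in dict(a=1 and (0,0)).items(): pass
og=n&(hsv[:,1]>150)&(z>.095);print(og.sum(),z[og].max())
E
```

```text
t 12.2 tcp mm [ 533.1 -210.4  241.3] yaw_y -27.84 tilt z [ 0.0004 -0.0007] F [ 0.1 -0.   0.1] tq [-0.04 -0.   -0.03] w 0.0294
flange 25383 0.09677127159008797 (array([ 536.2, -210. ]), array([185.3, 146.5]), 62.19)
[ 0.00098076 -0.00056336  0.09612548]
handle 2768 0.1365948846741915 (array([ 536.2, -209.8]), array([79.2, 17.4]), 61.72)
13207 0.33231319605646814
```

View pics/w4.png

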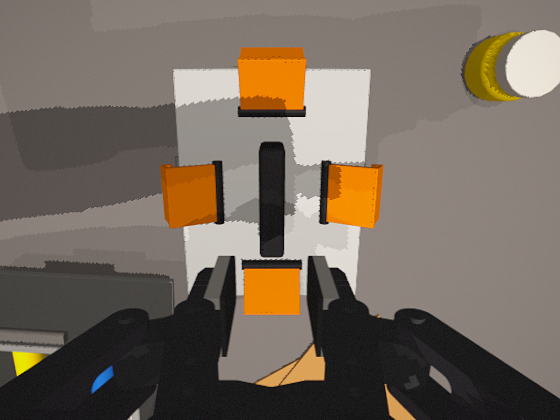

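The lid is seated level: top at 96.8 mm, slope under 0.001, yaw 62.2° matching the tub, and all four tabs still up. Tab 1 is near, target (472,-178) mm.

{"fn": "move_arm", "kwargs": {"series": [[[-2,1,-1,0,0,0,0],[-2,1.1,-2,0,0,0,0],[-2,1.1,-2.5,0,0,0,0],[0,0,-2,0,0,0,0],[0,0,0,0,0,0,0]]]}}

```text
clock: 12.75
eef_pos: [0.4742, -0.1787, 0.1708]
tool_rot: [0.856, 0.516, 0.005, 0.007]
ft_force: [-0.9, 0.9, -0.0]
grip_width: -0.0003
```

```bash
python3 st.py
```

```text
t 12.75 tcp mm [ 474.2 -178.7  170.8] yaw_y -27.86 tilt z [ 0.0149 -0.0064] F [-0.9  0.9 -0. ] tq [0.01 0.04 0.  ] w -0.0003
```

{"fn": "move_arm", "kwargs": {"series": [[[-0.2,0,0,0.4,0.8,0,0],[0,0,-2,0,0,0,0],[0,0,-2,0,0,0,0],[0,0,0,0,0,0,0],[0,0,0,0,0,0,0]]]}}

```text
clock: 13.25
eef_pos: [0.4769, -0.1809, 0.1353]
tool_rot: [0.857, 0.516, 0.003, 0.002]
ft_force: [1.0, -0.1, 0.8]
grip_width: -0.0
```

```bash
python3 st.py
```

```text
t 13.25 tcp mm [ 476.9 -180.9  135.3] yaw_y -27.87 tilt z [ 0.0071 -0.0015] F [ 1.  -0.1  0.8] tq [ 0.01 -0.01 -0.03] w -0.0
```

{"fn": "move_arm", "kwargs": {"series": [[[-0.5,0.3,0,0.1,0.4,0,0],[0,0,-0.6,0,0,0,0],[0,0,-0.6,0,0,0,0],[0,0,-0.6,0,0,0,0],[0,0,-0.6,0,0,0,0]]]}}

```text
clock: 13.75
eef_pos: [0.4748, -0.1789, 0.1143]
tool_rot: [0.857, 0.516, 0.002, 0.003]
ft_force: [-0.7, 0.7, 0.8]
grip_width: -0.0002
```

```bash
python3 st.py
```

```text
t 13.75 tcp mm [ 474.8 -178.9  114.3] yaw_y -27.88 tilt z [ 0.0072 -0.0025] F [-0.7  0.7  0.8] tq [0.04 0.   0.  ] w -0.0002
```

{"fn": "move_arm", "kwargs": {"series": [[[-0.1,0,-0.4,0,0.2,0,0],[-0.1,0,-0.5,0,0,0,0],[0,0,-0.5,0,0,0,0],[0,0,-0.5,0,0,0,0],[0,0,-0.5,0,0,0,0]]]}}

```text
clock: 14.25
eef_pos: [0.4729, -0.1784, 0.0984]
tool_rot: [0.857, 0.516, 0.003, 0.003]
ft_force: [-15.2, 6.6, 44.9]
grip_width: 0.0002
```

```bash
python3 st.py
```

```text
t 14.25 tcp mm [ 472.9 -178.4   98.4] yaw_y -27.85 tilt z [ 0.0079 -0.003 ] F [-15.2   6.6  44.9] tq [ 1.28  3.23 -0.01] w 0.0002
```

Strong reaction at the stop. Backing off and checking the tab.

{"fn": "move_arm", "kwargs": {"series": [[[0,0,1,0,0,0,0],[0,0,2,0,0,0,0],[0,0,2,0,0,0,0],[0,0,2,0,0,0,0],[0,0,0,0,0,0,0]]]}}

```text
clock: 14.75
eef_pos: [0.4729, -0.179, 0.1727]
tool_rot: [0.857, 0.516, 0.003, 0.005]
ft_force: [0.1, -0.0, -0.2]
grip_width: -0.0
```

```bash
cat > tabs.py <<'E'
from wr import *
import sys
p,d=bot.camera("side");i=bot.camera_info("side");w=cloud(d,i)
W=w.reshape(-1,3);hsv=cv2.cvtColor(p,cv2.COLOR_RGB2HSV).reshape(-1,3)
C=np.array([.5343,-.2106]);a=np.radians(-27.8);ex=np.array([np.cos(a),np.sin(a)]);ey=np.array([-ex[1],ex[0]])
q=W[:,:2]-C;L=np.c_[q@ex,q@ey];z=W[:,2]
og=(hsv[:,1]>150)&(z>.08)&(z<.16)
for nm,c in dict(near=(-.062,0),far=(.062,0),left=(0,.082),right=(0,-.082)).items():
    k=og&(np.hypot(L[:,0]-c[0],L[:,1]-c[1])<.03)&(z>.099)
    if k.sum()<8: print(nm,k.sum());continue
    u=np.abs(L[k,0] if c[0] else L[k,1])
    g=np.polyfit(u,z[k],1);print(nm,k.sum(),"slope",round(g[0],3),"max z",round(np.percentile(z[k],95),4))
cv2.imwrite(f"pics/{sys.argv[1]}.png",cv2.resize(p[100:230,210:350,::-1],None,fx=4.3,fy=4.3))
E
python3 st.py; python3 tabs.py s3
```

```text
t 14.75 tcp mm [ 472.9 -179.   172.7] yaw_y -27.87 tilt z [ 0.0112 -0.0058] F [ 0.1 -0.  -0.2] tq [-0.03 -0.02  0.  ] w -0.0
near 110 slope 0.01 max z 0.1062
far 140 slope 0.378 max z 0.1196
left 142 slope 0.01 max z 0.1193
right 95 slope 0.377 max z 0.1189
```

View pics/s3.png

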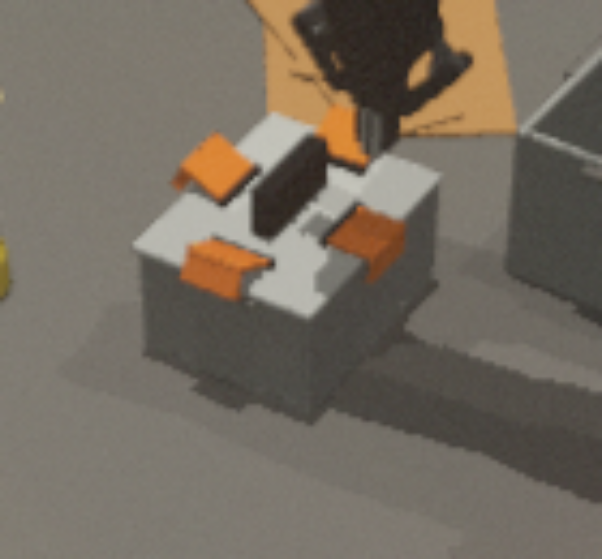

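{"fn": "move_arm", "kwargs": {"series": [[[0.6,-3.4,0,0.3,0.6,0,0],[0.6,-3.4,0,0,0,0,0],[0.6,-3,-1,0,0,0,0],[0,-1,-1,0,0,0,0],[0,0,-1,0,0,0,0]]]}}

```text
clock: 15.3
eef_pos: [0.4883, -0.2882, 0.1341]
tool_rot: [0.856, 0.517, -0.002, -0.004]
ft_force: [-0.4, 1.5, 0.3]
grip_width: 0.0001
```

```bash
python3 st.py
```

```text
t 15.3 tcp mm [ 488.3 -288.2  134.1] yaw_y -27.69 tilt z [-0.0079  0.0038] F [-0.4  1.5  0.3] tq [ 0.03  0.01 -0.03] w 0.0001
```

{"fn": "move_arm", "kwargs": {"series": [[[0.4,-0.2,0,-0.2,-0.5,0,0],[0,0,0,0,0,0,0],[0,0,-0.5,0,0,0,0],[0,0,-0.5,0,0,0,0],[0,0,-0.6,0,0,0,0]]]}}

```text
clock: 15.8
eef_pos: [0.4907, -0.2853, 0.1146]
tool_rot: [0.855, 0.519, -0.0, -0.003]
ft_force: [0.2, -0.5, 0.6]
grip_width: 0.0001
```

```bash
python3 st.py
```

```text
t 15.8 tcp mm [ 490.7 -285.3  114.6] yaw_y -27.46 tilt z [-0.0034  0.0043] F [ 0.2 -0.5  0.6] tq [-0.04  0.    0.02] w 0.0001
```

{"fn": "move_arm", "kwargs": {"series": [[[0.2,-0.5,0,-0.2,-0.2,0,0],[0,-0.1,-0.5,0,0,0,0],[0,-0.1,-0.5,0,0,0,0],[0,-0.1,-0.5,0,0,0,0],[0,0,-0.5,0,0,0,0]]]}}

```text
clock: 16.3
eef_pos: [0.4939, -0.2943, 0.099]
tool_rot: [0.855, 0.519, 0.001, 0.003]
ft_force: [-10.5, 6.3, 36.2]
grip_width: 0.0001
```

```bash
python3 st.py
```

```text
t 16.3 tcp mm [ 493.9 -294.3   99. ] yaw_y -27.41 tilt z [ 0.0049 -0.003 ] F [-10.5   6.3  36.2] tq [1.6  2.36 0.1 ] w 0.0001
```

{"fn": "move_arm", "kwargs": {"series": [[[0,0,1.5,0,0,0,0],[0,0,2.5,0,0,0,0],[1,0.5,2,0.2,0.3,0,0],[3,1.5,0,0,0,0,0],[3,1.5,0,0,0,0,0]]]}}

```text
clock: 16.8
eef_pos: [0.5632, -0.262, 0.1626]
tool_rot: [0.857, 0.516, 0.001, 0.001]
ft_force: [-1.0, -0.2, 0.6]
grip_width: -0.0002
```

```bash
python3 st.py; python3 tabs.py s4
```

```text
t 16.8 tcp mm [ 563.2 -262.   162.6] yaw_y -27.85 tilt z [ 0.0022 -0.0014] F [-1.  -0.2  0.6] tq [-0.07 -0.02  0.08] w -0.0002
near 114 slope 0.033 max z 0.1064
far 142 slope 0.351 max z 0.1193
left 144 slope 0.015 max z 0.1199
right 97 slope -0.022 max z 0.1057
```

View pics/s4.png

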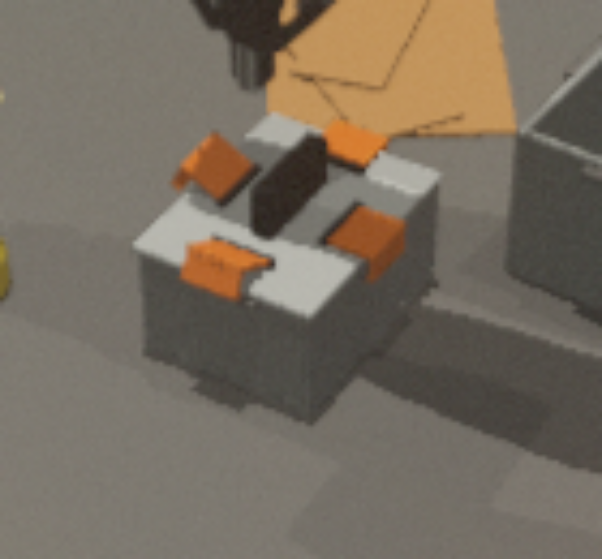

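The side view shows near (370,240) and right (352,143) flat, with slopes of about 0. Far (218,165) and left (228,270) are still up. Next is far.

{"fn": "move_arm", "kwargs": {"series": [[[1.6,1,0,0,0,0,0],[1.4,0.8,0,0,0,0,0],[0,0,-1,0,0,0,0],[0,0,-1.5,0,0,0,0],[0,0,0,0,0,0,0]]]}}

```text
clock: 17.35
eef_pos: [0.6006, -0.2404, 0.1331]
tool_rot: [0.854, 0.519, 0.003, 0.002]
ft_force: [-0.7, -0.2, -0.1]
grip_width: -0.0002
```

```bash
python3 st.py
```

```text
t 17.35 tcp mm [ 600.6 -240.4  133.1] yaw_y -27.4 tilt z [ 0.0069 -0.0009] F [-0.7 -0.2 -0.1] tq [ 0.04  0.03 -0.04] w -0.0002
```

{"fn": "move_arm", "kwargs": {"series": [[[-0.4,-0.2,0,0,0.4,-0.4,0],[0,0,0,0,0,0,0],[0,0,-0.6,0,0,0,0],[0,0,-0.6,0,0,0,0],[0,0,-0.6,0,0,0,0]]]}}

```text
clock: 17.85
eef_pos: [0.5951, -0.245, 0.1155]
tool_rot: [0.857, 0.515, -0.0, 0.001]
ft_force: [-1.0, 0.1, -0.2]
grip_width: -0.0002
```

```bash
python3 st.py
```

```text
t 17.85 tcp mm [ 595.1 -245.   115.5] yaw_y -28.01 tilt z [ 0.001  -0.0023] F [-1.   0.1 -0.2] tq [0.03 0.02 0.03] w -0.0002
```

{"fn": "move_arm", "kwargs": {"series": [[[0.1,0.1,-0.4,0.1,0,0,0],[0,0,-0.5,0,0,0,0],[0,0,-0.5,0,0,0,0],[0,0,-0.5,0,0,0,0],[0,0,-0.5,0,0,0,0]]]}}

```text
clock: 18.35
eef_pos: [0.5974, -0.2445, 0.0991]
tool_rot: [0.857, 0.515, 0.002, 0.004]
ft_force: [-11.7, 5.7, 30.5]
grip_width: 0.0
```

```bash
python3 st.py
```

```text
t 18.35 tcp mm [ 597.4 -244.5   99.1] yaw_y -28.01 tilt z [ 0.0076 -0.0038] F [-11.7   5.7  30.5] tq [ 0.99  2.61 -0.01] w 0.0
```

{"fn": "move_arm", "kwargs": {"series": [[[0,0,1.5,0.1,0.3,0,0],[0,0,2.5,0,0,0,0],[-0.4,1.5,1,0,0,0,0],[-0.6,3.2,0,0,0,0,0],[-0.6,3.2,0,0,0,0,0]]]}}

```text
clock: 18.85
eef_pos: [0.5806, -0.1652, 0.1515]
tool_rot: [0.859, 0.512, 0.002, 0.002]
ft_force: [0.9, 0.0, -0.1]
grip_width: 0.0003
```

{"fn": "move_arm", "kwargs": {"series": [[[-0.3,2,0,0,0,0,0],[0,0.5,0,0,0,0,0],[0,0,-1,0,0,0,0],[0,0,-0.5,0,0,0,0],[0,0,0,0,0,0,0]]]}}

```text
clock: 19.35
eef_pos: [0.5742, -0.1332, 0.1324]
tool_rot: [0.857, 0.515, -0.0, 0.0]
ft_force: [0.1, -0.2, 0.2]
grip_width: 0.0002
```

```bash
python3 st.py
```

```text
t 19.35 tcp mm [ 574.2 -133.2  132.4] yaw_y -27.98 tilt z [-0.0003 -0.0002] F [ 0.1 -0.2  0.2] tq [-0.08 -0.    0.03] w 0.0002
```

{"fn": "move_arm", "kwargs": {"series": [[[0.2,0.2,0,0,0,0,0],[0,0,0,0,0,0,0],[0,0,-0.6,0,0,0,0],[0,0,-0.6,0,0,0,0],[0,0,-0.6,0,0,0,0]]]}}

```text
clock: 19.85
eef_pos: [0.5773, -0.1341, 0.1129]
tool_rot: [0.858, 0.513, 0.0, 0.001]
ft_force: [-0.1, -0.4, -0.1]
grip_width: 0.0001
```

```bash
python3 st.py
```

```text
t 19.85 tcp mm [ 577.3 -134.1  112.9] yaw_y -28.23 tilt z [ 0.0009 -0.0008] F [-0.1 -0.4 -0.1] tq [ 0.04 -0.08 -0.02] w 0.0001
```

{"fn": "move_arm", "kwargs": {"series": [[[-0.1,0.3,-0.3,0,0,0.4,0],[0,0,-0.5,0,0,0,0],[0,0,-0.5,0,0,0,0],[0,0,-0.5,0,0,0,0],[0,0,-0.4,0,0,0,0]]]}}

```text
clock: 20.35
eef_pos: [0.5767, -0.131, 0.0998]
tool_rot: [0.856, 0.517, 0.002, 0.003]
ft_force: [-10.3, 3.3, 25.9]
grip_width: -0.0001
```

```bash
python3 st.py
```

```text
t 20.35 tcp mm [ 576.7 -131.    99.8] yaw_y -27.79 tilt z [ 0.0071 -0.0029] F [-10.3   3.3  25.9] tq [ 0.43  2.28 -0.1 ] w -0.0001
```

{"fn": "move_arm", "kwargs": {"series": [[[0,0,-0.4,0,0,0,0],[0,0,-0.3,0,0,0,0],[0,0,1.5,0,0.3,0,0],[0,0,3,0,0,0,0],[0,0,3.5,0,0,0,0]]]}}

```text
clock: 20.85
eef_pos: [0.5719, -0.1298, 0.1782]
tool_rot: [0.856, 0.517, -0.002, 0.0]
ft_force: [-0.2, 0.8, -0.6]
grip_width: 0.0
```

{"fn": "move_arm", "kwargs": {"series": [[[-0.5,-1,3.5,0,0,0,0],[-1,-2.2,3,0,0,0,0],[-1.5,-2.6,1,0,0,0,0],[-1,-2,0,0,0,0,0],[0,0,0,0,0,0,0]]]}}

```text
clock: 21.35
eef_pos: [0.533, -0.2095, 0.2613]
tool_rot: [0.855, 0.519, 0.001, 0.005]
ft_force: [0.4, 0.3, -1.2]
grip_width: 0.0001
```

```bash
python3 st.py; python3 tabs.py s5; python3 - <<'E'
from wr import *
p,d,i,T,o=snap("w5")
w=cloud(d,i,T).reshape(-1,3);x,y,z=w.T
hsv=cv2.cvtColor(p,cv2.COLOR_RGB2HSV).reshape(-1,3)
n=np.hypot(x-.534,y+.211)<.13
f=n&(z>.09)&(z<.1)&(hsv[:,1]<60)&(hsv[:,2]>100);A=np.c_[w[f,:2],np.ones(f.sum())]
print("flange",f.sum(),np.median(z[f]),rect(w[f,:2]),np.linalg.lstsq(A,z[f],rcond=None)[0])
C=np.array([.536,-.210]);a=np.radians(-27.8);ex=np.array([np.cos(a),np.sin(a)]);ey=np.array([-ex[1],ex[0]])
q=w[:,:2]-C;L=np.c_[q@ex,q@ey];og=(hsv[:,1]>150)&(z>.095)&(z<.16)
for nm,c in dict(near=(-.062,0),far=(.062,0),left=(0,.082),right=(0,-.082)).items():
    k=og&(np.hypot(L[:,0]-c[0],L[:,1]-c[1])<.024)
    if k.sum()<30: print(nm,k.sum());continue
    g=np.polyfit(np.abs(L[k,0] if c[0] else L[k,1]),z[k],1);print(nm,k.sum(),"slope",g[0].round(3),"z",z[k].mean().round(4),z[k].max().round(4))
E
```

```text
t 21.35 tcp mm [ 533.  -209.5  261.3] yaw_y -27.51 tilt z [ 0.0059 -0.0073] F [ 0.4  0.3 -1.2] tq [ 0.02 -0.01  0.01] w 0.0001
near 111 slope 0.006 max z 0.1063
far 101 slope -0.024 max z 0.1058
left 118 slope 0.044 max z 0.1061
right 98 slope -0.06 max z 0.1075
flange 24453 0.09679192853955476 (array([ 536.2, -210.4]), array([185.4, 146.3]), 62.3) [ 0.00102205 -0.00043428  0.09615547]
near 2198 slope 0.016 z 0.1026 0.105
far 2177 slope 0.034 z 0.1031 0.106
left 2705 slope 0.038 z 0.1031 0.1057
right 55 slope 0.099 z 0.1022 0.1038
```

View pics/w5.png

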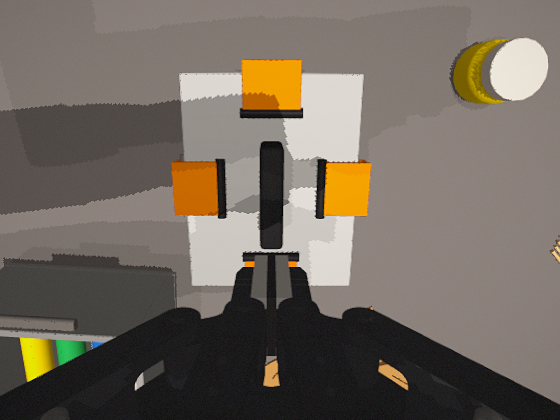

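View pics/s5.png

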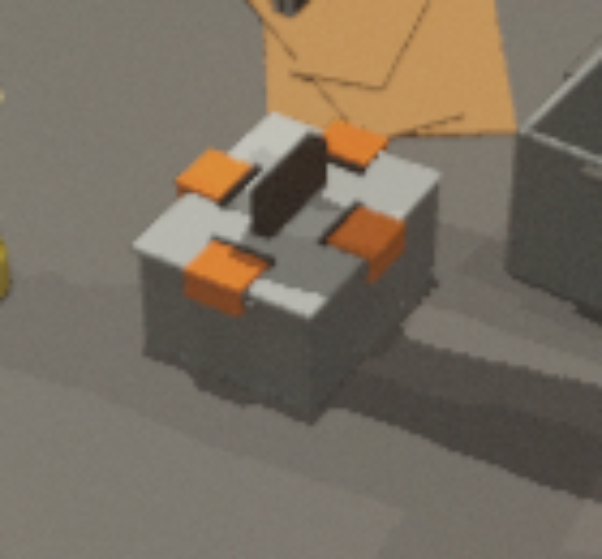

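Near, far and left read flat. The fingers hide the right tab, so I'm shifting the camera to see it clear.

{"fn": "move_arm", "kwargs": {"series": [[[-1.5,-3,1,-0.4,0.3,0,0],[-1.5,-3,1,0,0,0,0],[-1.5,-3,0,0,0,0,0],[0,0,0,0,0,0,0],[0,0,0,0,0,0,0]]]}}

```text
clock: 21.95
eef_pos: [0.4896, -0.2938, 0.2768]
tool_rot: [0.852, 0.524, -0.004, 0.002]
ft_force: [-0.0, -0.4, -0.0]
grip_width: 0.0001
```

```bash
python3 st.py; python3 - <<'E'
from wr import *
p,d,i,T,o=snap("w6")
w=cloud(d,i,T).reshape(-1,3);x,y,z=w.T
hsv=cv2.cvtColor(p,cv2.COLOR_RGB2HSV).reshape(-1,3)
C=np.array([.536,-.210]);a=np.radians(-27.8);ex=np.array([np.cos(a),np.sin(a)]);ey=np.array([-ex[1],ex[0]])
q=w[:,:2]-C;L=np.c_[q@ex,q@ey];og=(hsv[:,1]>150)&(z>.095)&(z<.16)
for nm,c in dict(near=(-.062,0),far=(.062,0),left=(0,.082),right=(0,-.082)).items():
    k=og&(np.hypot(L[:,0]-c[0],L[:,1]-c[1])<.022)
    if k.sum()<30: print(nm,k.sum());continue
    g=np.polyfit(np.abs(L[k,0] if c[0] else L[k,1]),z[k],1);print(nm,k.sum(),"slope",g[0].round(3),"z",z[k].mean().round(4),z[k].max().round(4))
p,d=bot.camera("top");i=bot.camera_info("top");w=cloud(d,i)
p0,d0,i0,_=pickle.load(open("top0.pkl","rb"));cv2.imwrite("pics/t9.png",p[:,:,::-1])
for nm,(u,v) in dict(jar=(358,121),tray=(286,118),offcut=(210,128)).items():
    s=np.s_[v-22:v+22,u-32:u+32];print(nm,np.abs(p[s].astype(int)-p0[s]).mean())
E
```

```text
t 21.95 tcp mm [ 489.6 -293.8  276.8] yaw_y -26.83 tilt z [-0.0053 -0.0076] F [-0.  -0.4 -0. ] tq [ 0.04 -0.03  0.  ] w 0.0001
near 2299 slope 0.013 z 0.1027 0.1054
far 2308 slope 0.031 z 0.1031 0.1063
left 0
right 1872 slope 0.017 z 0.1027 0.1051
jar 9.344223484848484
tray 9.666785037878787
offcut 9.890980113636363
```

View pics/w6.png

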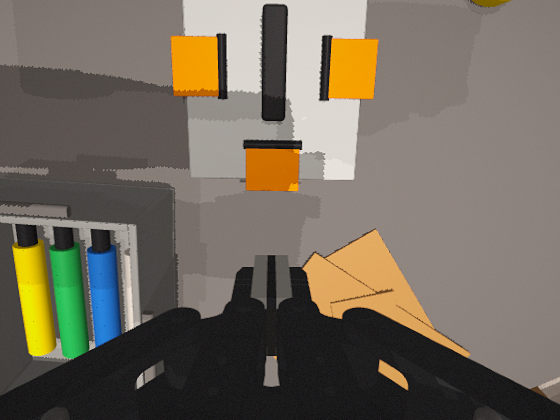

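The right tab at (272,168) px is flat with slope 0.017. The tool is clear of everything, so I'm handing in.

```bash
python3 -c "
from workcell import bot
print(bot.job_done())"
```

```text
the job is handed in; nothing more can be done
None
```

I gripped the light-grey lid by its handle and set it down on the smaller tub without dropping it. I let go with all four tabs up, then pressed near, right, far and left in turn. I handed in at about 22 s with the arm clear.

**Lid:** after pressing, its top was 96.8 mm up (96 expected). Slope was about 0.001 and the long side lay at 62.3°, against 62.2° for the tub. By the wrist camera, the lid centre was (536.2, -210.4) mm and the tub's (534.4, -211.3), about 2 mm apart. I put most of that down to calibration error, since the plug went in without side force.

**Tabs:** the wrist camera gave slopes of near 0.013, far 0.031, left 0.038 and right 0.017, all below 0.1.
- **Right tab:** one reading of 0.099 came from 55 points while the fingers hid it; the later clear view gave 0.017.
- **Press depth:** I pressed to 98–100 mm against the 101.5 mm flat height, with 26–45 N vertical force in the readings. The left tab got two further small downward steps whose force I didn't read.

**Bystanders:** the arm never went near them. My picture comparison gave the same difference (about 9–10 grey levels) at all three. I took that as noise, and made no fresh position measurement of them.

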